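# Cover a cell block and lock down its sprung gate

### The job

Put the white cover plate over the two brass studs of the clamping fixture so that it lies flat and fully home over the battery cells. Then pull the yellow spring-loaded gate down over it and, holding it down against its spring, push the gate's bolt away along its length until it is well under the blue keeper, so that the gate stays shut when you let go. Do not knock over the two loose cells standing on the bench.

Things in the scene. Friction and masses are not known exactly. Their poses are not given: they have to be found in the camera images.
- plate_grip (a point): Centre of the orange grip rib on the loose white cover plate, 21 mm above its underside. Plate 200 mm along x, 80 along y, 6 thick, 0.15-0.31 kg, starts flat on the bench. Rib 60 mm along x, 20 wide along y, 30 high above the plate. Two 15 mm through holes at x = +85 and -85 mm, y = 0. The plate is the same either way round.
- seat (a point): On the clamping fixture (dark base 270 x 240 mm carrying 24 teal cells; fixed to the bench, its place and yaw vary): midway between its two studs, at the level where the plate's underside rests when home, 76 mm above the bench. x along the line of the studs, z up. When the plate is home, plate_grip is 21 mm above this point.
- stud_a (a point): Tip of one brass stud, at x = -85 mm, y = 0, z = +22 mm from seat. Stud 10 mm diameter, the last 6 mm tapering to a 4 mm tip; its foot is an aluminium shoulder of 24 mm diameter, on which the plate rests.
- stud_b (a point): Tip of the other, equal stud, at x = +85 mm from seat.
- gate_hinge (a point): Middle of the gate's hinge axis, fixed on the fixture 90 mm above the bench, 72 mm to the -y side of seat; x along the hinge axis, the same direction as the seat's x. Hinge brackets stand 68 to 80 mm either side of it, 106 mm high.
- gate (a joint): Angle of the yellow gate, rad: 0 level over the plate (shut), grows as its free end rises; stops at -0.02 and 1.8 (wide open, where its spring holds it). Two 14 mm arms, 102 mm apart, joined by the bolt rod 170 mm from the hinge; shut, the rib stands between them, the arms 3 mm above a plate that is home. Spring 0.6 N m open to 1.3 shut (8 N at the rod); let go unlatched, it flies open.
- bolt_grip (a point): Middle of the red sleeve on the gate's bolt rod, on its axis, 170 mm from the hinge; x along the rod. Sleeve 18 mm diameter, 44 long, between collars of 24 mm. Rod 12 mm; it can turn between the fingers as the gate swings. Gate open: 255 mm above the bench, 111 mm to the -y side of seat; shut: 90 mm high, 98 mm to the +y side. Bolt drawn: 10 mm to the -x side of seat.
- bolt (a joint): How far the bolt is pushed along seat +x, m: 0 = drawn back (above 0.008 the gate cannot pass the keeper), 0.028 = end of travel; starts at 0 to 0.005. It stays where it is left (friction about 2.5 N). The rod's tip lies 72 mm plus this value along x from seat. Above 0.018 it is well under the keeper.
- keeper (a point): Mouth of the blue keeper on the fixture: where the rod's axis passes with the gate level; 80 mm along x, 98 along y from seat, 90 mm above the bench. Its roof, 30 mm wide, spans 32 mm from here towards +x, underside 10 mm and top 20 mm above this point, with a post behind. The bolt goes in below the roof; let go, the gate springs up 4 mm and rests against it.
- cell_a_mid (a point): Centre (34 mm above its foot) of a loose teal battery cell standing upright on the bench, 21 mm diameter, 70 mm tall. To be left standing.
- cell_b_mid (a point): The same for a second loose standing cell.
Not all that is in view belongs to the job. Leave any green look-alike of the part that bears plate_grip alone.

How it is judged:
By the outcome, as a careful person would: the job done as asked, in the order asked, and still so for the second after the job is handed in, with the robot touching nothing.
It also fails if it takes over 58 s, if anything falls off the work surface, if the arm or the gripper's body presses on something with over 40 N, if the wrist force passes 120 N, or if a joint passes its speed limit or range.

### The arm

A 6-joint arm with a two-finger parallel gripper is mounted at the origin on the work surface. World frame = base frame: x ahead of the robot, y to its left, z up, the work surface at z = 0. Lengths are in m, angles in rad, forces in N, time in s.
With the tool pointing down it reaches from about 0.375 to 0.975 m from the base axis. Payload 3.8 kg.
Tool frame: the origin (TCP) lies on the centre line of the jaws, within the pads' length; the fingertips stand 14 mm ahead of it and the grasp point (between the pads) lies 5 mm behind it; z points along the fingers, y is the line along which they close (so a half turn about z gives the same grasp; the last joint's range is limited). The gripper opens to 85 mm and grips with 20 to 120 N. Pads are 22 mm wide; open, the fingers measure 114 mm over their backs; the gripper's body (76 mm by 85 mm) begins 54 mm behind the grasp point. The pads swing forward as they close: fully open they stand 13 mm farther back than shut.
Start: joints at [-0.037, 0.264, 1.604, -0, 1.274, -0.037], TCP at [0.675, -0, 0.207] pointing down, gripper open.
Joint ranges: [-2.63, 2.63], [-0.94, 2.18], [0.31, 2.57], [-1.31, 4.45], [0, 2.66], [-2.55, 2.55]. Speed limits (rad/s): [2.57, 2.57, 3.14, 3.14, 3.14, 3.14].

### API

Orientations are given as a rotation vector (axis times angle).
In Python, from workcell import bot, eyes, spot_in gives the robot as it stands.
- The arm moves only by the tool carry_out, never from a script. Its argument "series" is text: rows parted by semicolons, each of 4 numbers parted by spaces: the shift along the world's x, y, z in m, then the turn about the world's z in degrees. In form: tx ty tz roll; .... A call has 1 to 20 rows; each row shifts and turns the commanded pose from where the row before left it; what a row does not reach is not made up. A row lasts 1/8 s, in which the tool goes at most 62.5 mm and 10.7 degrees, less where a joint would pass 70% of its speed; a pose out of reach is approached as far as the arm can. A call is refused whole if a number of a shift passes 0.0625 or a number of a turn 10.7, either way. A call with a gripper value outside its range is refused whole. "jaw" is the gripper command: -1 is shut, 1 is fully open, values between are in proportion, set as the call begins (left out, the last holds). The fingers move at their own pace and stop on an object; "grip_force" is the grip in N (left out, the last holds). Time passes only in rows, so rows that do not move let the fingers close. It gives the time, the measured TCP pose, the force, the opening and the grip force at its end, in the units of the state.
- bot.read_state(): the state, without advancing time (a new reading comes with each control period).
- eyes.read_camera(name): name is "scene" or "side" or "wrist"; returns (picture, depth): 480x640x3 uint8, blue, green, red; 480x640 float32, m along the optical axis (not along the pixel's ray), 0 where there is no reading.
- eyes.get_calibration(name): a dict with "K" (3x3 intrinsics, pixels), "distortion" ([k1, k2, p1, p2, k3] as OpenCV has them; the pictures are not rectified), "position" and "rotation" of the camera in the world; the wrist camera has in their place "T_tool_cam" (4x4, takes a point from camera to tool coordinates, whose origin is the TCP and whose axes are the flange's). Camera axes: x right, y down, z forward; pixel columns grow to the right and rows downward; lengths in m; the calibration is good to about 2 mm. A picture is of the moment at which its call begins: read the wrist's pose just before it. get_calibration takes no time and is no camera call.
- bot.finish_job(): hands the job in; it is judged then, once.
Trained networks look in the newest picture that a camera, given by its name, has taken for a name from the list of things; names that differ only in an ending like _2 or _b are one class to them, and where a whole thing is asked for, a point or a joint stands for the part that bears it (a point fixed in the world has none). Each returns a list of dicts, best first, with "score" (0 to 1); they miss things now and then, are a little off and sometimes report something else, mostly with a low value. They report only what shows in the picture. A call takes as long as a camera call. They do not tell look-alikes from the thing itself.
- spot_in(camera, target): "rect" ([centre column, centre row, width, height] in pixels, round what is visible of it).
The state is a dict: "time": time; "q": joint angles; "joint_vel": joint speeds; "joint_torque": joint torques, N m; "tool_pos": TCP position; "tcp_rot": TCP orientation; "wrist_force": force on the tool from outside, world axes, zero at the start; "torque": the same for the moment, N m; "width": opening from 0.0 (shut) to 1.0 (fully open); "grip_force": force on a finger pad.
Only numpy, scipy, OpenCV 4.12 (cv2) and the standard library are available. Lean on these libraries where they do the work, as an engineer would, in place of code of your own. Each camera call takes 0.05 s, during which the arm holds its last target. There are 200 camera calls.

## Working session

There is one attempt and no reset: what is moved stays moved. The work goes in short steps, Python scripts to look and compute and a tool call to move; the robot and the scene stay as the last step left them, time stands still between calls to the robot, and variables do not carry over. Pictures are saved under pics/ and viewed, at most 10 in all, crops included, and the job is handed in when it is done.

Besides the shell and the picture viewer there is one more tool, called after "Call:" by a JSON object that holds its "name" and its "arguments". carry_out: Moves the arm, as the interface text tells. Its arguments: {"type":"object","properties":{"series":{"type":"string"},"jaw":{"type":"number"},"grip_force":{"type":"number"}},"required":["series"]}

```bash
mkdir -p pics && cat > h.py <<'E'
import numpy as np, cv2
from workcell import bot, eyes, spot_in
from scipy.spatial.transform import Rotation as R
def pose(name):
    c=eyes.get_calibration(name)
    if name=='wrist':
        s=bot.read_state(); T=np.eye(4); T[:3,:3]=R.from_rotvec(s['tcp_rot']).as_matrix(); T[:3,3]=s['tool_pos']
        T=T@np.array(c['T_tool_cam'])
    else:
        T=np.eye(4); r=np.array(c['rotation']); T[:3,:3]=r if r.shape==(3,3) else R.from_rotvec(r).as_matrix(); T[:3,3]=c['position']
    return np.array(c['K']),np.array(c['distortion']),T
def shot(name,png=None):
    K,D,T=pose(name); im,d=eyes.read_camera(name)
    if png: cv2.imwrite('pics/'+png,im)
    v,u=np.mgrid[0:480,0:640]
    n=cv2.undistortPoints(np.stack([u.ravel(),v.ravel()],1).astype(np.float64)[:,None],K,D).reshape(480,640,2)
    P=np.dstack([n[...,0]*d,n[...,1]*d,d])@T[:3,:3].T+T[:3,3]
    P[d==0]=np.nan
    return im,P
def blobs(im,P,lo,hi,amin=60):
    m=cv2.inRange(cv2.cvtColor(im,cv2.COLOR_BGR2HSV),lo,hi)
    n,l,st,c=cv2.connectedComponentsWithStats(m)
    out=[]
    for i in range(1,n):
        if st[i,4]>=amin:
            p=P[l==i]; p=p[~np.isnan(p[:,0])]
            if len(p): out.append((st[i,4],c[i].round(),np.median(p,0).round(4),p))
    return sorted(out,key=lambda o:-o[0])
E
cat > a.py <<'E'
from h import *
for n in ('scene','side'):
    im,P=shot(n,n+'1.png'); np.savez(n+'1.npz',im=im,P=P)
    for t in ('plate_grip','gate','bolt_grip','keeper','stud_a','cell_a_mid','seat'):
        for r in spot_in(n,t)[:3]:
            c=np.array(r['rect']).round(); u,v=c[:2].astype(int)
            print(n,t,round(r['score'],2),c,P[min(v,479),min(u,639)].round(3))
E
python3 a.py
```

```text
scene plate_grip 0.85 [393. 272.  86.  56.] [0.51  0.277 0.01 ]
scene gate 0.72 [158. 206.  50. 110.] [ 0.206 -0.265 -0.   ]
scene gate 0.33 [208. 237. 148. 171.] [ 0.456 -0.116  0.073]
scene bolt_grip 0.8 [147. 176.  19.  40.] [ 0.53  -0.207  0.26 ]
scene keeper 0.75 [206. 236. 145. 174.] [ 0.45  -0.121  0.071]
scene stud_a 0.58 [146. 177.  18.  35.] [ 0.538 -0.207  0.262]
scene stud_a 0.56 [210. 236. 149. 173.] [ 0.449 -0.113  0.07 ]
scene cell_a_mid 0.89 [491. 287.  11.  30.] [0.604 0.458 0.04 ]
scene seat 0.96 [207. 237. 152. 174.] [ 0.455 -0.118  0.072]
side plate_grip 0.62 [356. 429. 147. 102.] [0.234 0.327 0.028]
side plate_grip 0.6 [145. 329.  22.  43.] [0.584 0.465 0.042]
side plate_grip 0.58 [269. 327. 120.  56.] [0.488 0.288 0.004]
side gate 0.78 [443. 168.  84. 102.] [ 0.708 -0.544  0.002]
side bolt_grip 0.72 [456. 128.  64.  18.] [ 0.484 -0.204  0.259]
side keeper 0.79 [404. 204. 164. 187.] [ 0.636 -0.265 -0.001]
side stud_a 0.71 [406. 205. 165. 183.] [ 0.626 -0.26   0.002]
side cell_a_mid 0.8 [145. 328.  22.  43.] [0.585 0.464 0.042]
side cell_a_mid 0.67 [404. 204. 163. 188.] [ 0.636 -0.265 -0.001]
side cell_a_mid 0.6 [456. 128.  58.  20.] [ 0.484 -0.204  0.259]
side seat 0.89 [408. 205. 163. 185.] [ 0.624 -0.267  0.   ]
side seat 0.57 [147. 329.  21.  40.] [0.584 0.462 0.039]
```

View pics/scene1.png

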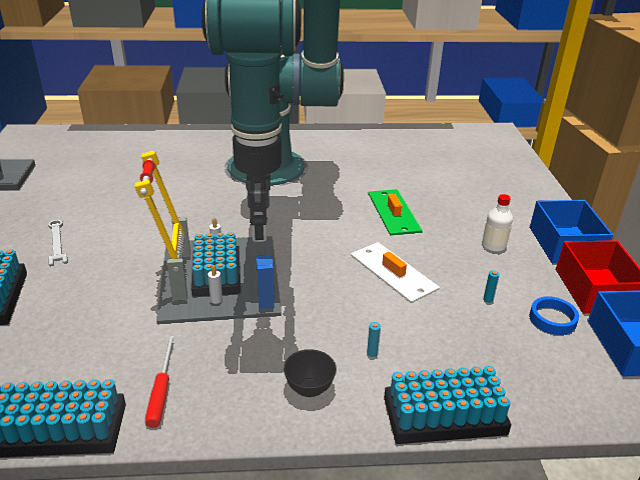

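View pics/side1.png

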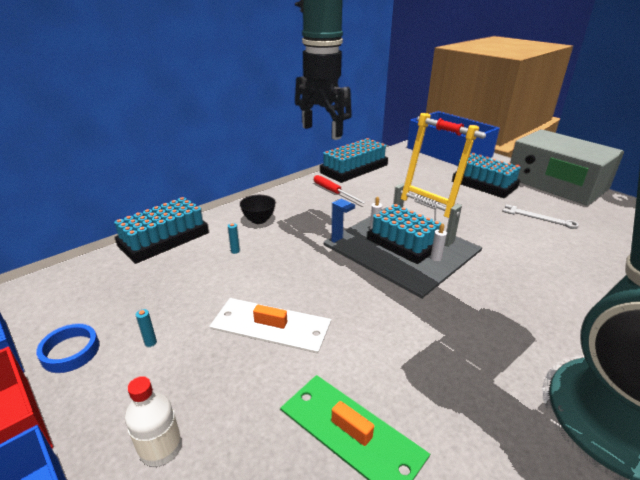

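```bash
cat > b.py <<'E'
from h import *
S={'orange':((8,120,100),(20,255,255)),'yellow':((22,120,100),(35,255,255)),'red':((0,150,80),(5,255,255)),'blue':((105,130,60),(125,255,255)),'teal':((80,80,40),(100,255,255)),'green':((45,80,40),(78,255,255))}
for n in ('scene','side'):
    z=np.load(n+'1.npz')
    for k,(lo,hi) in S.items():
        for a,c,m,p in blobs(z['im'],z['P'],lo,hi,50)[:6]:
            print(n,k,a,c,m,np.percentile(p,3,axis=0).round(3),np.percentile(p,97,axis=0).round(3))
E
python3 b.py
```

```text
scene orange 5154 [117.  96.] [-0.7201 -0.5642 -0.0801] [-0.975 -0.866 -0.206] [-0.699 -0.406 -0.048]
scene orange 4061 [431.  28.] [-0.6922  0.5304  0.1765] [-0.961  0.285  0.158] [-0.641  1.012  0.181]
scene orange 3805 [615. 163.] [-0.2494  1.1835 -0.1266] [-0.506  1.107 -0.359] [-0.231  1.245  0.066]
scene orange 3415 [76. 25.] [-0.6969 -0.7302  0.1781] [-0.925 -0.887  0.157] [-0.642 -0.27   0.256]
scene orange 2221 [436. 111.] [-0.871   0.7026 -0.2043] [-1.004  0.498 -0.211] [-0.762  0.901 -0.198]
scene orange 848 [621.  23.] [-0.543   1.1933  0.2506] [-0.657  1.134  0.247] [-0.369  1.301  0.254]
scene yellow 3298 [562.  78.] [-0.4269  0.9919  0.099 ] [-0.469  0.973 -0.186] [-0.415  1.026  0.337]
scene yellow 955 [161. 213.] [ 0.5684 -0.1897  0.1759] [ 0.45  -0.215  0.104] [ 0.577 -0.168  0.269]
scene yellow 119 [150. 156.] [ 0.4583 -0.2099  0.2647] [ 0.45  -0.226  0.249] [ 0.462 -0.2    0.271]
scene red 3751 [596. 270.] [0.5402 0.7023 0.0449] [0.497 0.64  0.004] [0.646 0.757 0.076]
scene red 774 [157. 400.] [ 0.8571 -0.1695  0.023 ] [ 0.8   -0.182  0.009] [ 0.895 -0.16   0.027]
[... 3010 characters left out ...]
13  0.005] [0.094 0.19  0.297]
side teal 2226 [159. 225.] [0.8537 0.3152 0.0596] [0.843 0.223 0.029] [0.921 0.387 0.068]
side teal 1724 [405. 229.] [ 0.4876 -0.0668  0.0651] [ 0.438 -0.131  0.033] [ 0.557 -0.054  0.073]
side teal 1420 [322.  18.] [0.6476 0.0243 0.4628] [ 0.638 -0.013  0.434] [0.683 0.037 0.491]
side teal 1130 [354. 157.] [ 0.8549 -0.3     0.0559] [ 0.846 -0.413  0.028] [ 0.922 -0.23   0.068]
side teal 1045 [491. 172.] [ 0.5339 -0.5062  0.0552] [ 0.482 -0.576  0.028] [ 0.608 -0.493  0.068]
side green 6155 [355. 434.] [0.2314 0.325  0.0054] [0.157 0.277 0.003] [0.341 0.365 0.007]
side green 717 [566. 171.] [ 0.3772 -0.6164  0.081 ] [ 0.332 -0.621  0.057] [ 0.426 -0.612  0.104]
```

The scene camera shows the fixture at about (215,255) with the gate open towards -y. The white plate is at (393,270) and its green look-alike at (394,212). The loose cells stand at (374,340) and (491,287). I'll get the fixture and plate yaws, and where the wrist camera points.

```bash
cat > c.py <<'E'
from h import *
s=bot.read_state(); print(s['tool_pos'],s['tcp_rot'],s['time']); print(np.array(eyes.get_calibration('wrist')['T_tool_cam']).round(3).tolist())
for n in ('scene','side'):
    z=np.load(n+'1.npz'); im,P=z['im'],z['P']
    hsv=cv2.cvtColor(im,cv2.COLOR_BGR2HSV)
    def sel(lo,hi,b):
        m=cv2.inRange(hsv,lo,hi)>0
        for i in range(3): m&=(P[...,i]>b[i][0])&(P[...,i]<b[i][1])
        return P[m]
    w=sel((0,0,200),(180,40,255),((.35,.65),(.17,.42),(.003,.012)))
    o=sel((5,120,80),(20,255,255),((.4,.6),(.2,.36),(.03,.05)))
    t=sel((80,80,40),(100,255,255),((.4,.62),(-.17,-.02),(.06,.08)))
    r=sel((0,150,80),(5,255,255),((.45,.56),(-.24,-.18),(.2,.3)))
    k=sel((100,100,40),(128,255,255),((.5,.7),(-.06,.06),(.1,.12)))
    bd=sel((0,0,60),(180,60,255),((.38,.68),(-.17,-.03),(.085,.105)))
    for nm,q in zip(('plate','rib','cells','red','keeptop','studs'),(w,o,t,r,k,bd)):
        if len(q)>4:
            R_=cv2.minAreaRect(q[:,:2].astype(np.float32)*1000)
            ev=np.linalg.svd(q[:,:2]-q[:,:2].mean(0),full_matrices=False)[2][0]
            print(n,nm,len(q),np.round(R_[0],1),np.round(R_[1],1),round(R_[2],1),'axis',round(np.degrees(np.arctan2(ev[1],ev[0])),1),'z',np.median(q[:,2]).round(4))
E
python3 c.py
```

```text
[6.75010545e-01 2.18810234e-06 2.06829545e-01] [2.22137900e+00 2.22142508e+00 5.27056934e-05] 0.8
[[0.001, -0.961, -0.278, 0.07], [1.0, 0.001, 0.0, 0.0], [-0.0, -0.278, 0.961, -0.168], [0.0, 0.0, 0.0, 1.0]]
scene plate 1725 [500.6 296.2] [247.  299.1] 89.7 axis 29.2 z 0.0061
scene rib 180 [496.9 278.9] [61.2 22.4] 32.7 axis 33.5 z 0.0355
scene cells 1150 [498.7 -99.3] [147.9  86.3] 3.5 axis 5.2 z 0.0711
scene red 174 [ 505.6 -209.8] [58.7 21.3] 3.2 axis 4.0 z 0.263
scene keeptop 262 [598.    5.1] [49.9 29.4] 4.4 axis 1.0 z 0.1096
scene studs 282 [ 509.6 -134.6] [173.   80.7] 3.9 axis 2.8 z 0.0952
side plate 2856 [502.  267.7] [199.5 111.8] 32.2 axis -147.1 z 0.0055
side rib 295 [492.7 280.4] [57.3 20.7] 31.2 axis -148.1 z 0.0351
side cells 1002 [497.7 -96.6] [139.3  85.8] 3.0 axis -175.7 z 0.0706
side red 169 [ 502.7 -204.9] [52.7 14.2] 2.3 axis -176.8 z 0.259
side keeptop 193 [596.6   6.9] [42.2 30.9] 3.9 axis -170.0 z 0.1091
side studs 295 [ 508.2 -134.6] [172.1  76.5] 3.4 axis -177.6 z 0.0931
```

Call:
{"name": "carry_out", "arguments": {"series": "-0.02 -0.006 0.02 -9.6;-0.03 -0.01 0.02 -9.6;-0.03 -0.01 0.02 -9.7;-0.03 -0.01 0.02 -9.7;-0.03 -0.01 0.02 -9.7;-0.025 -0.01 0.01 -9.7;-0.01 -0.004 0 0;0 0 0 0;0 0 0 0", "jaw": 1}}

```text
time: 1.92
tool_pos: [0.5003, -0.0597, 0.3159]
tcp_rot: [-3.018, -0.868, 0.001]
wrist_force: [-0.8, 0.8, 0.2]
width: 1.003
grip_force: 0.0
```

```bash
cat > d.py <<'E'
from h import *
s=bot.read_state(); print(np.round(s['tool_pos'],4),s['time'],np.round(s['wrist_force'],2))
im,P=shot('wrist','w1.png'); np.savez('w1.npz',im=im,P=P)
hsv=cv2.cvtColor(im,cv2.COLOR_BGR2HSV)
for nm,zr in (('tip',(.085,.104)),('should',(.070,.083))):
    m=((P[...,2]>zr[0])&(P[...,2]<zr[1])&((hsv[...,1]<60)|((hsv[...,0]>10)&(hsv[...,0]<30)))).astype(np.uint8)
    n,l,st,c=cv2.connectedComponentsWithStats(m)
    for i in range(1,n):
        if st[i,4]>30: p=P[l==i]; print(nm,st[i,4],c[i].round(),((p.min(0)+p.max(0))/2).round(4),(p.max(0)-p.min(0)).round(4))
for nm,lo,hi in (('blue',(100,100,40),(128,255,255)),('red',(0,150,80),(5,255,255))):
    for a,c,m,p in blobs(im,P,lo,hi,200): 
        print(nm,a,c,m)
        if nm=='blue': p=p[(p[:,2]>.1)&(p[:,2]<.12)]
        if len(p)>9: print(np.round(cv2.minAreaRect((p[:,:2]*1000).astype(np.float32))[0],1),cv2.minAreaRect((p[:,:2]*1000).astype(np.float32))[1:])
E
python3 d.py
```

```text
[ 0.5003 -0.0597  0.3159] 1.925 [-0.79  0.84  0.16]
tip 76 [385. 148.] [ 0.5883 -0.0961  0.093 ] [0.0098 0.0096 0.0138]
tip 73 [426. 184.] [ 0.5812 -0.1561  0.0946] [0.0111 0.0087 0.0188]
tip 1212 [396. 250.] [ 0.5027 -0.171   0.0946] [0.1479 0.0215 0.0189]
tip 65 [307. 281.] [ 0.4197 -0.1066  0.0924] [0.0089 0.0092 0.0135]
should 301 [382. 146.] [ 0.5887 -0.096   0.0762] [0.0224 0.0236 0.0122]
should 38 [422. 181.] [ 0.5817 -0.1535  0.0765] [0.0119 0.0033 0.0123]
should 35 [421. 198.] [ 0.5663 -0.1622  0.0794] [0.013  0.003  0.0069]
should 38 [339. 202.] [ 0.5137 -0.0886  0.0745] [0.0086 0.0069 0.0043]
should 43 [312. 210.] [ 0.4897 -0.0692  0.074 ] [0.0089 0.009  0.0058]
should 42 [303. 227.] [ 0.4679 -0.0704  0.0742] [0.0084 0.0087 0.0055]
should 32 [294. 242.] [ 0.4463 -0.071   0.0751] [0.0092 0.0068 0.0041]
should 243 [307. 275.] [ 0.4197 -0.1065  0.0765] [0.0238 0.023  0.0129]
should 103 [362. 288.] [ 0.4433 -0.1691  0.0765] [0.0297 0.0128 0.0128]
blue 1519 [309.  81.] [0.5983 0.0032 0.1106]
[597.9   3.1] ((41.65919876098633, 29.897443771362305), 3.3122122287750244)
red 855 [510. 337.] [ 0.5199 -0.2067  0.2638]
[ 521.3 -160.9] ((114.10721588134766, 25.284040451049805), 87.47405242919922)
red 565 [542.  11.] [ 0.8103 -0.1708  0.0236]
[ 814.6 -171.8] ((22.3956356048584, 40.43714904785156), 85.44969177246094)
```

View pics/w1.png

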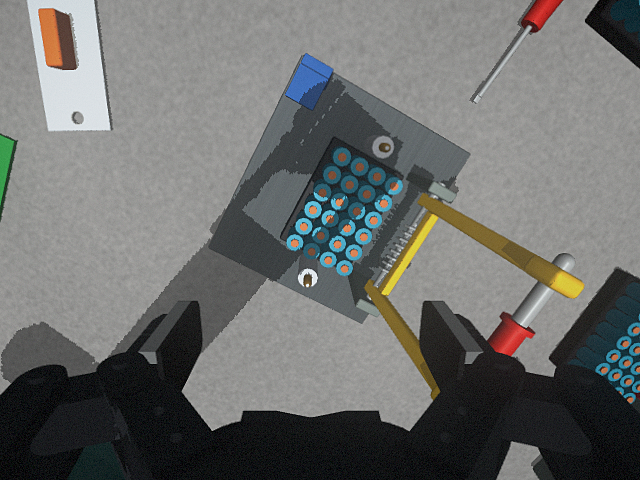

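The wrist picture shows the studs at (383,147) and (307,278), the keeper at (309,81) and the sleeve at (512,337). Seat is about (0.504,-0.101) with yaw 3.6°. Next, over the plate.

Call:
{"name": "carry_out", "arguments": {"series": "0 0.03 0 0;0 0.05 0 0;0 0.055 -0.02 0;0 0.055 -0.03 0;0 0.055 -0.03 0;-0.002 0.055 -0.02 0;-0.003 0.03 -0.016 0;0 0.01 0 0;0 0 0 0;0 0 0 0"}}

```text
time: 3.22
tool_pos: [0.4958, 0.2791, 0.2017]
tcp_rot: [3.02, 0.865, 0.002]
wrist_force: [0.3, -0.6, -0.1]
width: 1.001
grip_force: 0.0
```

```bash
cat > e.py <<'E'
from h import *
s=bot.read_state(); print(np.round(s['tool_pos'],4),s['time'])
im,P=shot('wrist','w2.png')
hsv=cv2.cvtColor(im,cv2.COLOR_BGR2HSV)
m=(hsv[...,1]>120)&(hsv[...,0]>4)&(hsv[...,0]<20)&(P[...,2]>.032)&(P[...,2]<.042)&(P[...,0]>.42)
q=P[m][:,:2]*1000; print('rib',len(q),cv2.minAreaRect(q.astype(np.float32)),np.nanmedian(P[m][:,2]))
w=((hsv[...,1]<40)&(hsv[...,2]>170)&(P[...,2]>.002)&(P[...,2]<.011)).astype(np.uint8)
n,l,st,c=cv2.connectedComponentsWithStats(w); i=1+st[1:,4].argmax(); q=P[l==i][:,:2]*1000
print('plate',cv2.minAreaRect(q.astype(np.float32)))
cs,h=cv2.findContours((l==i).astype(np.uint8),cv2.RETR_CCOMP,cv2.CHAIN_APPROX_NONE)
for k,cc in enumerate(cs):
    if h[0][k][3]>=0 and len(cc)>15:
        p=np.array([P[y,x] for x,y in cc[:,0]]); p=p[~np.isnan(p[:,0])]; print('hole',len(cc),cc[:,0].mean(0),cv2.minEnclosingCircle((p[:,:2]*1000).astype(np.float32)))
E
python3 e.py
```

```text
[0.4958 0.2791 0.2017] 3.225
rib 1337 ((494.9274597167969, 113.83826446533203), (374.4461975097656, 57.345428466796875), 89.9312744140625) 0.03629191057666603
plate ((466.5392150878906, 243.7821502685547), (83.66665649414062, 51.566505432128906), 32.21449279785156)
```

View pics/w2.png

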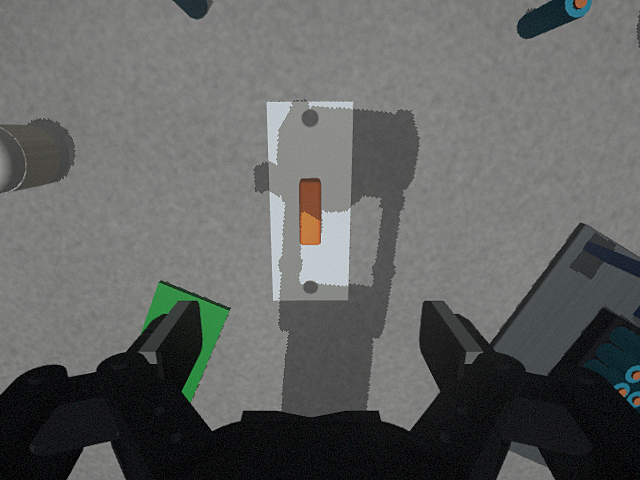

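The plate lies at (310,200) with the rib at (311,211) and holes at (310,118) and (310,287), all inside the gripper's shadow. I'll refine the holes and rib inside those windows.

```bash
cat >> h.py <<'E'
def ray(K,D,T,uv,z):
    n=cv2.undistortPoints(np.array(uv,float).reshape(-1,1,2),K,D).reshape(-1,2)
    d=np.c_[n,np.ones(len(n))]@T[:3,:3].T
    return T[:3,3]+d*((z-T[2,3])/d[:,2])[:,None]
E
cat > f.py <<'E'
from h import *
im=cv2.imread('pics/w2.png'); K,D,T=pose('wrist'); g=cv2.cvtColor(im,cv2.COLOR_BGR2GRAY); H=[]
for u,v in ((310,118),(310,287)):
    w=g[v-16:v+17,u-16:u+17]; t,b=cv2.threshold(w,0,255,cv2.THRESH_BINARY_INV+cv2.THRESH_OTSU)
    n,l,st,c=cv2.connectedComponentsWithStats(b); i=l[16,16]; print(i,st[i]); H.append(c[i]+[u-16,v-16])
h=ray(K,D,T,H,.006); d=h[0]-h[1]; print('holes',H,h.round(4),'mid',h.mean(0).round(4),np.hypot(*d[:2]).round(4),np.degrees(np.arctan2(d[1],d[0])).round(2))
hsv=cv2.cvtColor(im,cv2.COLOR_BGR2HSV)
m=cv2.inRange(hsv,(4,100,60),(20,255,255)); m[:,:290]=0;m[:,330:]=0;m[:170]=0;m[260:]=0
x,y,w,hh=cv2.boundingRect(m);print(x,y,w,hh, ray(K,D,T,[[x+w/2,y],[x+w/2,y+hh]],.036).round(4))
E
python3 f.py
```

```text
1 [  7   7  18  18 240]
1 [  0   0  33  33 772]
holes [array([309.57916667, 117.6875    ]), array([308.70336788, 291.35362694])] [[0.567  0.3234 0.006 ]
 [0.4176 0.2313 0.006 ]] mid [0.4923 0.2774 0.006 ] 0.1755 31.64
299 179 22 66 [[0.5219 0.2947 0.036 ]
 [0.4697 0.2622 0.036 ]]
```

Call:
{"name": "carry_out", "arguments": {"series": "-0.001 -0.0005 -0.03 0;0 0 -0.045 0;0 0 -0.045 0;0 0 -0.03 0;0 0 -0.016 0;0 0 -0.0085 0;0 0 0 0;0 0 0 0"}}

```text
time: 4.28
tool_pos: [0.4952, 0.2798, 0.0279]
tcp_rot: [-3.019, -0.866, -0.004]
wrist_force: [-0.1, -0.8, -0.2]
width: 1.002
grip_force: 0.0
```

Call:
{"name": "carry_out", "arguments": {"series": "0 0 0 0;0 0 0 0;0 0 0 0;0 0 0 0;0 0 0 0;0 0 0 0", "jaw": -1, "grip_force": 60}}

```text
time: 5.03
tool_pos: [0.4939, 0.2792, 0.0263]
tcp_rot: [3.02, 0.866, -0.0]
wrist_force: [-1.0, 0.6, 0.6]
width: -0.001
grip_force: 0.0
```

The gripper closed on nothing, so I'll look before doing anything else.

```bash
cat > g.py <<'E'
from h import *
s=bot.read_state(); print(np.round(s['tool_pos'],4),s['width'],s['grip_force'],R.from_rotvec(s['tcp_rot']).as_matrix().round(2).tolist())
a,P=shot('wrist'); b,Q=shot('side'); c,_=shot('scene')
cv2.imwrite('pics/g1.png',np.hstack([cv2.resize(a,(400,300)),cv2.resize(b[220:420,170:420],(375,300))]))
E
python3 g.py
```

```text
[0.4939 0.2792 0.0263] -0.0009497454305597084 0.0 [[0.85, 0.53, -0.0], [0.53, -0.85, -0.0], [-0.0, -0.0, -1.0]]
```

View pics/g1.png

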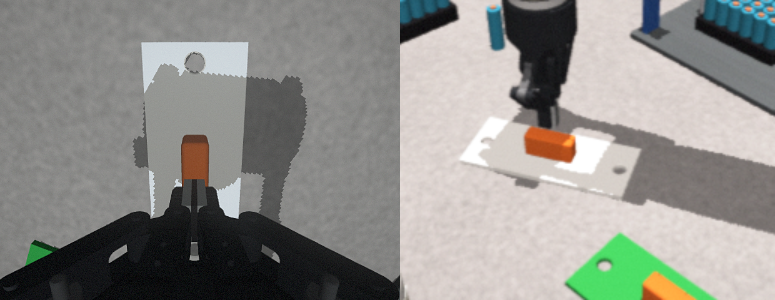

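```bash
cat > i.py <<'E'
from h import *
for n in ('side','scene','wrist'):
    im,P=shot(n)
    hsv=cv2.cvtColor(im,cv2.COLOR_BGR2HSV)
    m=(cv2.inRange(hsv,(4,100,60),(20,255,255))>0)&(P[...,0]>.4)&(P[...,0]<.62)&(P[...,1]>.2)&(P[...,1]<.4)&(P[...,2]>.031)&(P[...,2]<.05)
    q=P[m]; print(n,len(q),cv2.minAreaRect((q[:,:2]*1000).astype(np.float32)),np.median(q[:,2]).round(4))
    d=(im.max(2)<70)&(np.hypot(P[...,0]-.495,P[...,1]-.28)<.06)&(P[...,2]>.008)&(P[...,2]<.07)
    q=P[d]; o=q[q[:,2].argsort()][:40]; print('dark low',len(q),np.median(o,0).round(4) if len(o) else '')
E
python3 i.py
```

```text
side 292 ((493.1809387207031, 279.7080993652344), (57.87605285644531, 21.07253646850586), 31.35219383239746) 0.0351
dark low 50 [0.4864 0.2896 0.0639]
scene 175 ((496.28619384765625, 279.9427795410156), (62.45615768432617, 22.929121017456055), 32.238162994384766) 0.0355
dark low 28 [0.5026 0.2722 0.0637]
wrist 2716 ((506.0065002441406, 285.2390441894531), (34.22151184082031, 19.705917358398438), 32.74766540527344) 0.0362
dark low 674 [0.5035 0.2845 0.0571]
```

```bash
cat > j.py <<'E'
from h import *
im,P=shot('wrist')
for u in (300,312,324):
    for v in range(250,400,12): print(u,v,im[v,u],P[v,u].round(4))
E
python3 j.py
```

```text
300 250 [ 39  73 137] [0.5089 0.2931 0.0362]
300 262 [ 43  77 139] [0.5043 0.2903 0.0371]
300 274 [ 42  77 140] [0.4994 0.2873 0.0371]
300 286 [ 44  66 107] [0.4943 0.2842 0.0368]
300 298 [71 72 71] [0.5016 0.2877 0.0667]
300 310 [69 68 65] [0.5019 0.2875 0.0768]
300 322 [64 67 63] [0.5021 0.2874 0.0855]
300 334 [21 22 20] [0.5026 0.2874 0.0938]
300 346 [26 23 25] [0.5031 0.2875 0.1012]
300 358 [23 25 18] [0.5025 0.287  0.1058]
300 370 [21 19 15] [0.4993 0.285  0.1059]
300 382 [34 34 32] [0.4919 0.2807 0.0998]
300 394 [23 19 20] [0.4883 0.2785 0.0999]
312 250 [ 44  74 139] [0.5119 0.2887 0.0368]
312 262 [ 42  75 140] [0.5072 0.2858 0.0371]
312 274 [ 48  78 142] [0.5019 0.2825 0.0359]
312 286 [ 41  61 101] [0.4971 0.2794 0.0364]
312 298 [40 46 48] [0.5037 0.2837 0.0659]
312 310 [42 38 40] [0.5037 0.2838 0.0759]
312 322 [24 24 24] [0.5035 0.2837 0.0841]
312 334 [42 41 41] [0.5021 0.2828 0.089 ]
312 346 [32 30 33] [0.4981 0.2803 0.0883]
312 358 [30 27 24] [0.4948 0.2782 0.0892]
312 370 [26 24 24] [0.4907 0.2757 0.0888]
312 382 [28 29 28] [0.487  0.2733 0.0892]
312 394 [75 80 78] [4.225e-01 2.325e-01 2.000e-04]
324 250 [ 46  78 141] [0.5146 0.2842 0.0366]
324 262 [ 40  73 139] [0.5098 0.2811 0.0364]
324 274 [ 43  75 139] [0.5051 0.2781 0.0368]
324 286 [ 44  65 109] [0.5002 0.2749 0.0369]
324 298 [73 72 71] [0.5064 0.2801 0.0669]
324 310 [71 69 71] [0.5061 0.2803 0.0764]
324 322 [67 69 65] [0.506  0.2806 0.085 ]
324 334 [34 35 34] [0.5066 0.2814 0.0941]
324 346 [23 19 25] [0.5064 0.2815 0.1006]
324 358 [20 25 22] [0.5063 0.2817 0.1065]
324 370 [30 27 31] [0.5065 0.282  0.1123]
324 382 [20 16 18] [0.5037 0.2802 0.1127]
324 394 [23 26 25] [0.4932 0.2731 0.1016]
```

```bash
cat > k.py <<'E'
from h import *
def low(P,im,c,r,z0):
    d=(im.max(2)<110)&(np.hypot(P[...,0]-c[0],P[...,1]-c[1])<r)&(P[...,2]>z0)
    q=P[d]; o=q[q[:,2].argsort()]; print(len(q),o[[3,10,30,60]].round(4).tolist())
for n in ('scene','side'):
    z=np.load(n+'1.npz'); print(n,'start tcp z .207'); low(z['P'],z['im'],(.675,0),.1,.12)
    im,P=shot(n); print(n,'now tcp z .0263'); low(P,im,(.494,.279),.05,.04)
z=np.load('w1.npz'); P=z['P']
print('w1 tcp z .316 (open)',[P[v,u].round(4).tolist() for u,v in ((185,310),(190,325),(437,310),(435,325))])
E
python3 k.py
```

```text
scene start tcp z .207
10826 [[0.7262, 0.0073, 0.2452], [0.7286, -0.0006, 0.2509], [0.7302, 0.0028, 0.2558], [0.7307, -0.0034, 0.262]]
scene now tcp z .0263
5047 [[0.5037, 0.2776, 0.0564], [0.5009, 0.2863, 0.0594], [0.5016, 0.2665, 0.0654], [0.5023, 0.2911, 0.0731]]
side start tcp z .207
4755 [[0.6263, -0.0018, 0.245], [0.7229, 0.0109, 0.2466], [0.7195, 0.008, 0.249], [0.6214, 0.0086, 0.2528]]
side now tcp z .0263
7436 [[0.5007, 0.2893, 0.0545], [0.4843, 0.284, 0.0577], [0.487, 0.292, 0.0627], [0.4837, 0.2838, 0.0669]]
w1 tcp z .316 (open) [[0.4863, -0.0174, 0.3656], [0.4823, -0.0216, 0.3661], [0.5335, -0.0921, 0.3661], [0.5298, -0.0921, 0.3709]]
```

The cameras agree with each other but not with the text. The real fingertips sit about 28 mm behind the reported TCP when shut, where the text puts them 14 mm ahead. They closed above the rib without touching the plate, so from here I'll go 41 mm lower than the nominal figures.

Call:
{"name": "carry_out", "arguments": {"series": "0 0 0 0;0 0 0 0;0 0 0 0;0 0 0 0;0.001 0 -0.012 0;0 0 -0.013 0;0 0 -0.01 0;0 0 -0.006 0;0 0 0 0;0 0 0 0", "jaw": 1}}

```text
time: 6.72
tool_pos: [0.4953, 0.2794, -0.0143]
tcp_rot: [-3.02, -0.866, -0.001]
wrist_force: [0.9, 0.8, -0.3]
width: 1.0
grip_force: 0.0
```

Call:
{"name": "carry_out", "arguments": {"series": "0 0 0 0;0 0 0 0;0 0 0 0;0 0 0 0;0 0 0 0;0 0 0 0", "jaw": -1, "grip_force": 60}}

```text
time: 7.48
tool_pos: [0.4954, 0.2794, -0.0142]
tcp_rot: [-3.02, -0.866, -0.001]
wrist_force: [0.2, -0.6, 2.7]
width: 0.223
grip_force: 60.8
```

Call:
{"name": "carry_out", "arguments": {"series": "0 0 0.015 0;0 0 0.035 0;0 0 0.05 0;0 -0.02 0.05 -4;0 -0.035 0.03 -6;0.002 -0.045 0.01 -6;0.002 -0.05 0 -6;0.002 -0.05 0 -5;0.002 -0.05 0 -1.4;0.001 -0.05 0 0;0 -0.04 -0.01 0;0 -0.025 -0.015 0;0 -0.012 -0.015 0;0 -0.003 -0.006 0;0 0 0 0;0 0 0 0"}}

```text
time: 9.48
tool_pos: [0.5044, -0.1, 0.1299]
tcp_rot: [-3.14, -0.1, -0.001]
wrist_force: [-0.3, -0.3, -3.2]
width: 0.226
grip_force: 60.0
```

```bash
cat > l.py <<'E'
from h import *
s=bot.read_state(); print(np.round(s['tool_pos'],4),s['time'],np.round(s['wrist_force'],1),s['width'],s['grip_force'],np.degrees(np.arctan2(*R.from_rotvec(s['tcp_rot']).as_matrix()[[1,0],0])))
im,P=shot('wrist','w3.png');np.savez('w3.npz',im=im,P=P)
a,_=shot('side')
cv2.imwrite('pics/g2.png',np.hstack([cv2.resize(im,(400,300)),cv2.resize(a[80:300,300:520],(300,300))]))
E
python3 l.py
```

```text
[ 0.5044 -0.1     0.1299] 9.475 [-0.3 -0.3 -3.2] 0.22639006893182972 60.00472962856293 3.661107635781634
```

View pics/g2.png

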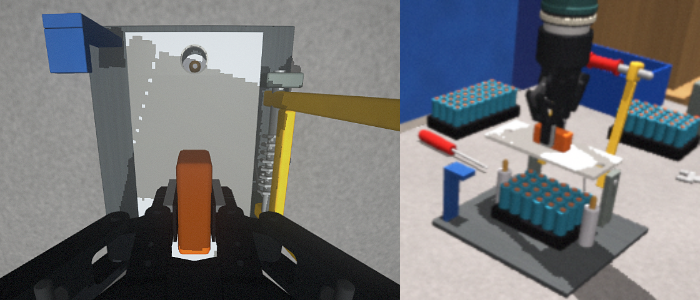

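The wrist view shows stud_b through the front hole at (194,62) in the crop, which is (310,98) full size. Now I'll measure the hole against the stud.

```bash
cat > m.py <<'E'
from h import *
z=np.load('w3.npz'); im,P=z['im'],z['P']; K,D,T=pose('wrist')
w=P[45:200,215:415]; pl=w[(w[...,2]>.13)&(w[...,2]<.17)]; A=np.c_[pl[:,:2]-[.504,-.1],np.ones(len(pl))]; co=np.linalg.lstsq(A,pl[:,2],rcond=None)[0]; print('plate plane',co.round(4))
zt=P[...,2]; m=((zt<.125)|np.isnan(zt)).astype(np.uint8)
sub=m[65:130,275:345]; n,l,st,c=cv2.connectedComponentsWithStats(sub)
i=1+st[1:,4].argmax(); print(st[i]); ys,xs=np.nonzero(l==i); pts=np.c_[xs+275,ys+65].astype(float)
cen=c[i]+[275,65]; hz=co[2]+co[0]*.085
h=ray(K,D,T,[cen],hz); b=ray(K,D,T,pts,hz); print('hole',cen,h.round(4),'ext',(b.max(0)-b.min(0)).round(4), 'mid',((b.max(0)+b.min(0))/2).round(4))
q=P[65:130,275:345].reshape(-1,3); q=q[(q[:,2]>.079)&(q[:,2]<.105)]
print('stud',len(q)); 
for a,bb in ((.08,.092),(.092,.097),(.097,.105)):
    p=q[(q[:,2]>a)&(q[:,2]<bb)]
    if len(p): print(a,len(p),((p.max(0)+p.min(0))/2).round(4),p.mean(0).round(4),np.ptp(p,axis=0).round(4))
r=((pl[:,2]>.14)); print('plate yedges',np.percentile(pl[:,:2],[1,99],axis=0).round(4))
crop=cv2.resize(im[60:140,270:350],(480,480)); cv2.imwrite('pics/c1.png',crop)
E
python3 m.py
```

```text
plate plane [-1.000e-04  9.000e-04  1.507e-01]
[  16   11   39   41 1242]
hole [310.28904992  95.61674718] [[ 0.5885 -0.0954  0.1507]] ext [0.0142 0.0143 0.    ] mid [ 0.5884 -0.0953  0.1507]
stud 240
0.08 5 [ 0.5851 -0.0934  0.0912] [ 0.5849 -0.0934  0.0915] [0.0032 0.0039 0.0014]
0.092 189 [ 0.5884 -0.0961  0.0945] [ 0.5882 -0.096   0.0946] [0.0092 0.0095 0.0048]
0.097 46 [ 0.5883 -0.0958  0.0984] [ 0.5882 -0.096   0.0979] [0.0053 0.0057 0.0026]
plate yedges [[ 0.5493 -0.1352]
 [ 0.6041 -0.0604]]
```

View pics/c1.png

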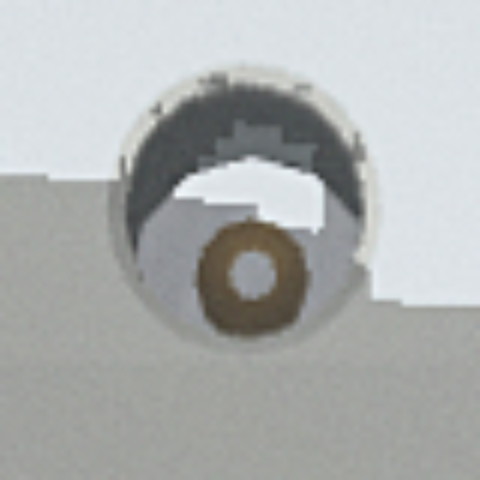

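The crop shows the stud tip (250,278) inside the hole, centred at (245,210). The offset along the sight line is parallax, because in world terms they agree within 1 mm. Lowering now.

Call:
{"name": "carry_out", "arguments": {"series": "0 -0.0005 -0.012 0;0 0 -0.014 0;0 0 -0.01 0;0 0 -0.008 0;0 0 -0.006 0;0 0 -0.004 0;0 0 0 0"}}

```text
time: 10.45
tool_pos: [0.5039, -0.1013, 0.0752]
tcp_rot: [-3.14, -0.099, 0.0]
wrist_force: [-0.5, 0.7, -2.6]
width: 0.221
grip_force: 60.0
```

Call:
{"name": "carry_out", "arguments": {"series": "0 0 -0.004 0;0 0 -0.004 0;0 0 -0.003 0;0 0 -0.003 0;0 0 -0.002 0;0 0 0 0"}}

```text
time: 11.2
tool_pos: [0.504, -0.1013, 0.0617]
tcp_rot: [-3.14, -0.099, 0.001]
wrist_force: [-7.7, 2.2, 13.1]
width: 0.222
grip_force: 62.3
```

Call:
{"name": "carry_out", "arguments": {"series": "0 0 0 0;0 0 0 0;0 0 0 0;0 0 0.02 0;0 0 0.04 0;0 0 0.05 0;0 0 0.05 0;0 0 0.03 0;0 0 0 0;0 0 0 0", "jaw": 0}}

```text
time: 12.45
tool_pos: [0.5033, -0.1011, 0.2481]
tcp_rot: [-3.14, -0.099, 0.003]
wrist_force: [0.0, -0.1, -0.5]
width: 0.501
grip_force: 0.0
```

```bash
cat > n.py <<'E'
from h import *
s=bot.read_state(); print(np.round(s['tool_pos'],4),s['time'],np.round(s['wrist_force'],1),s['width'])
im,P=shot('wrist'); a,Q=shot('side')
hsv=cv2.cvtColor(im,cv2.COLOR_BGR2HSV)
m=(hsv[...,1]<50)&(P[...,2]>.06)&(P[...,2]<.1)&(np.abs(P[...,0]-.504)<.11)&(np.abs(P[...,1]+.101)<.045)
q=P[m]; A=np.c_[q[:,:2]-[.504,-.101],np.ones(len(q))]; print('plane',len(q),np.linalg.lstsq(A,q[:,2],rcond=None)[0].round(4))
for n,(I,X) in (('wrist',(im,P)),('side',(a,Q)),('scene',shot('scene'))):
    for b in blobs(I,X,(0,150,80),(5,255,255),100):
        p=b[3]; p=p[(abs(p[:,0]-.5)<.09)&(p[:,2]>.2)&(p[:,1]<-.15)]
        if len(p)>50: print(n,'red',b[1],len(p),p.min(0).round(4),p.max(0).round(4),np.round(cv2.minAreaRect((p[:,:2]*1000).astype(np.float32)),2) if 0 else cv2.minAreaRect((p[:,:2]*1000).astype(np.float32)))
cv2.imwrite('pics/g3.png',np.hstack([cv2.resize(im,(400,300)),cv2.resize(a[80:300,300:520],(300,300))]))
E
python3 n.py
```

```text
[ 0.5033 -0.1011  0.2481] 12.45 [ 0.  -0.1 -0.5] 0.5010692588612561
plane 17002 [-0.0001  0.0009  0.0824]
wrist red [545. 306.] 3973 [ 0.4753 -0.2252  0.2551] [ 0.5312 -0.1987  0.2696] ((503.34521484375, -211.7221221923828), (55.51061248779297, 23.97184944152832), 4.35640287399292)
side red [448. 126.] 164 [ 0.4773 -0.2141  0.2472] [ 0.5289 -0.1969  0.2656] ((503.1872253417969, -205.4661865234375), (51.687782287597656, 15.728070259094238), 1.6815145015716553)
scene red [148. 169.] 176 [ 0.4771 -0.222   0.2477] [ 0.5354 -0.198   0.2686] ((506.5240783691406, -210.60223388671875), (57.88546371459961, 21.910432815551758), 4.112340927124023)
```

View pics/g3.png

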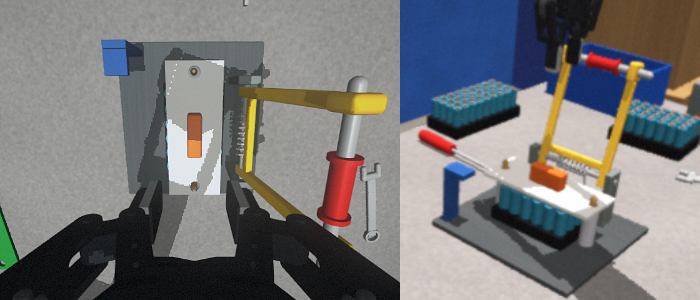

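The plate is home: its top is flat at 82 mm, and both studs stand through it at (194,71) and (194,186) in the crop. Next, the sleeve at about (0.503,-0.212,0.256).

Call:
{"name": "carry_out", "arguments": {"series": "0 -0.01 0.02 0;0 -0.03 0.008 0;0 -0.035 0 0;0 -0.025 0 0;0 -0.011 0 0;0 0 -0.012 0;0 0 -0.02 0;0 0 -0.02 0;0 0 -0.012 0;0 0 0 0;0 0 0 0", "jaw": 0.3}}

```text
time: 13.98
tool_pos: [0.5044, -0.2122, 0.2139]
tcp_rot: [3.14, 0.099, 0.001]
wrist_force: [-0.5, -0.6, 0.2]
width: 0.656
grip_force: 0.0
```

Call:
{"name": "carry_out", "arguments": {"series": "0 0 0 0;0 0 0 0;0 0 0 0;0 0 0 0;0 0 0 0", "jaw": -1, "grip_force": 45}}

```text
time: 14.6
tool_pos: [0.5044, -0.212, 0.2143]
tcp_rot: [-3.14, -0.099, -0.002]
wrist_force: [-1.4, 3.4, 6.3]
width: 0.194
grip_force: 44.1
```

```bash
cat > o.py <<'E'
from h import *
s=bot.read_state(); print(np.round(s['tool_pos'],4),s['time'],s['width'],s['grip_force'],np.round(s['wrist_force'],1))
im,P=shot('wrist'); cv2.imwrite('pics/w4.png',im)
for b in blobs(im,P,(0,150,60),(5,255,255),60): print(b[0],b[1],b[2],b[3].min(0).round(3),b[3].max(0).round(3))
th=np.linspace(1.8,-0.01,20); y=.17*np.cos(th); z=.17*np.sin(th); a=np.radians(3.6)
for dy,dz in zip(np.diff(y),np.diff(z)): print('%.4f %.4f %.4f 0;'%(-np.sin(a)*dy,np.cos(a)*dy,dz),end='')
E
python3 o.py
```

```text
[ 0.5044 -0.212   0.2143] 14.6 0.19405303163769663 44.11484956741333 [-1.4  3.4  6.3]
5963 [310. 330.] [ 0.5083 -0.2123  0.2642] [ 0.478 -0.225  0.248] [ 0.532 -0.199  0.269]
-0.0010 0.0159 0.0029 0;-0.0010 0.0161 0.0014 0;-0.0010 0.0162 -0.0001 0;-0.0010 0.0161 -0.0017 0;-0.0010 0.0158 -0.0032 0;-0.0010 0.0155 -0.0047 0;-0.0009 0.0149 -0.0062 0;-0.0009 0.0143 -0.0076 0;-0.0008 0.0135 -0.0089 0;-0.0008 0.0126 -0.0101 0;-0.0007 0.0116 -0.0113 0;-0.0007 0.0105 -0.0123 0;-0.0006 0.0092 -0.0133 0;-0.0005 0.0079 -0.0141 0;-0.0004 0.0066 -0.0148 0;-0.0003 0.0051 -0.0153 0;-0.0002 0.0037 -0.0158 0;-0.0001 0.0021 -0.0160 0;-0.0000 0.0006 -0.0162 0;
```

Call:
{"name": "carry_out", "arguments": {"series": "-0.001 0.016 0.003 0;-0.001 0.016 0.0015 0;-0.001 0.016 0 0;-0.001 0.016 -0.0015 0;-0.001 0.016 -0.003 0;-0.001 0.0155 -0.005 0;-0.001 0.015 -0.006 0;-0.001 0.0145 -0.0075 0;-0.001 0.0135 -0.009 0;-0.001 0.0125 -0.010 0;0 0 0 0"}}

```text
time: 16.02
tool_pos: [0.4947, -0.0612, 0.1761]
tcp_rot: [3.139, 0.1, 0.003]
wrist_force: [1.7, -1.7, 3.8]
width: 0.193
grip_force: 47.9
```

```bash
cat > p.py <<'E'
from h import *
s=bot.read_state(); print(np.round(s['tool_pos'],4),s['time'],s['width'],np.round(s['wrist_force'],1))
im,P=shot('wrist')
for b in blobs(im,P,(0,150,60),(5,255,255),60)[:2]: print(b[0],b[1],b[2],b[3].min(0).round(3),b[3].max(0).round(3))
E
python3 p.py
```

```text
[ 0.4947 -0.0612  0.1761] 16.025 0.19344089657170124 [ 1.7 -1.7  3.8]
5555 [310. 334.] [ 0.4962 -0.0616  0.2267] [ 0.283 -0.075 -0.   ] [ 0.522 -0.048  0.232]
```

Call:
{"name": "carry_out", "arguments": {"series": "-0.0007 0.0115 -0.0113 0;-0.0006 0.0105 -0.0123 0;-0.0006 0.009 -0.0133 0;-0.0005 0.008 -0.0141 0;-0.0004 0.0065 -0.0148 0;-0.0003 0.005 -0.0153 0;-0.0002 0.0037 -0.0158 0;-0.0001 0.002 -0.016 0;0 0.0006 -0.016 0;0 0 0 0"}}

```text
time: 17.32
tool_pos: [0.4896, -0.0035, 0.046]
tcp_rot: [-3.138, -0.098, 0.004]
wrist_force: [-1.1, 3.0, 7.2]
width: 0.189
grip_force: 56.8
```

```bash
cat > p2.py <<'E'
from h import *
s=bot.read_state(); print(np.round(s['tool_pos'],4),s['time'],s['width'],np.round(s['wrist_force'],1))
im,P=shot('wrist'); a,_=shot('side')
cv2.imwrite('pics/g4.png',np.hstack([cv2.resize(im,(400,300)),cv2.resize(a[80:300,300:520],(300,300))]))
for b in blobs(im,P,(0,150,60),(5,255,255),60)[:2]: print(b[0],b[1],b[2],b[3].min(0).round(3),b[3].max(0).round(3))
E
python3 p2.py
```

```text
[ 0.4896 -0.0035  0.046 ] 17.325 0.18912344704253495 [-1.1  3.   7.2]
6494 [310. 341.] [ 0.4931 -0.0042  0.1035] [ 0.462 -0.018  0.086] [0.517 0.009 0.146]
```

View pics/g4.png

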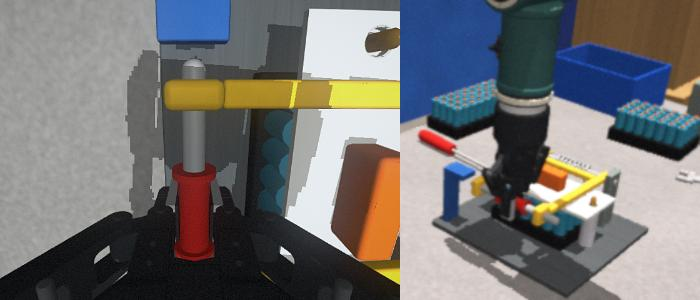

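The gate is level, and the rod tip at (193,65) points at the middle of the keeper mouth at (193,40). I'll press down slightly more and push the bolt.

Call:
{"name": "carry_out", "arguments": {"series": "0 0 -0.0015 0;0.004 0.0002 0 0;0.005 0.0003 0 0;0.005 0.0003 0 0;0.005 0.0003 0 0;0.004 0.0003 0 0;0.002 0.0002 0 0;0 0 0 0"}}

```text
time: 18.42
tool_pos: [0.5141, -0.0018, 0.0453]
tcp_rot: [-3.138, -0.098, 0.005]
wrist_force: [-2.2, 2.6, 5.7]
width: 0.194
grip_force: 56.9
```

```bash
python3 p2.py
```

```text
[ 0.5141 -0.0018  0.0453] 18.425 0.19413045504822368 [-2.2  2.6  5.7]
6809 [310. 339.] [ 0.5193 -0.0025  0.1028] [ 0.487 -0.016  0.074] [0.542 0.012 0.144]
```

The bolt moved 25 mm. I'll ease up onto the roof, open and retreat.

Call:
{"name": "carry_out", "arguments": {"series": "0 0 0.002 0;0 0 0.002 0;0 0 0 0"}}

```text
time: 18.9
tool_pos: [0.5139, -0.0019, 0.0466]
tcp_rot: [-3.138, -0.098, 0.004]
wrist_force: [6.0, 4.2, -14.9]
width: 0.191
grip_force: 54.9
```

Call:
{"name": "carry_out", "arguments": {"series": "0 0 0 0;0 0 0 0;0 0 0 0;0 0 0.02 0;0 0 0.04 0;0 0 0.05 0;0 0 0.05 0;0 0 0.02 0;0 0 0 0", "jaw": 0}}

```text
time: 20.02
tool_pos: [0.5172, -0.0031, 0.2323]
tcp_rot: [3.139, 0.098, 0.008]
wrist_force: [-0.3, 0.4, -0.7]
width: 0.5
grip_force: 0.0
```

```bash
cat > q.py <<'E'
from h import *
s=bot.read_state(); print(np.round(s['tool_pos'],4),s['time'],np.round(s['wrist_force'],1))
im,P=shot('wrist'); a,_=shot('side'); c,_=shot('scene')
for b in blobs(im,P,(0,150,60),(5,255,255),60)[:2]: print(b[0],b[2],b[3].min(0).round(3),b[3].max(0).round(3))
cv2.imwrite('pics/g5.png',np.vstack([np.hstack([cv2.resize(im,(400,300)),cv2.resize(a[80:300,300:520],(300,300))]),np.hstack([cv2.resize(c,(400,300)),cv2.resize(a,(300,300))])]))
E
python3 q.py
```

```text
[ 0.5172 -0.0031  0.2323] 20.025 [-0.3  0.4 -0.7]
1298 [ 0.5145 -0.0025  0.103 ] [ 0.457 -0.015  0.011] [0.541 0.01  0.108]
```

View pics/g5.png

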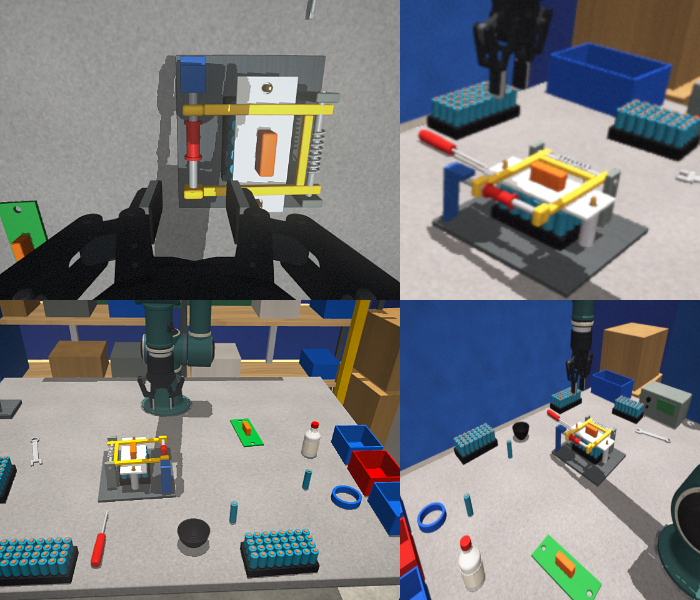

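The gate stays shut with its rod under the keeper at (193,75) in the crop. The sleeve has not moved from where I left it, the plate lies under the arms, and both loose cells are standing.

```bash
python3 -c "
from workcell import bot
print(bot.finish_job())"
```

```text
the job is handed in; nothing more can be done
None
```

The job is handed in at about 20 s: the plate is home on both studs, the gate is shut with its bolt about 25 mm in under the keeper, and both loose cells are still standing.

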